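# Lay out a control-panel mounting plate

### The job

Lay out this mounting plate: clip the contactor onto the rail midway between the breaker and the terminal blocks, pressing it down until it snaps fully home. On the bare strip in front of the rail (the robot's side), in one row halfway between the rail and the plate's near edge, stand the transformer straight in front of the breaker, the line filter straight in front of the terminal blocks and the capacitor midway between those two, all upright, with the feet of the transformer and of the filter pointing to and away from the rail. Let go of everything, and leave the roll of tape and the cable gland on the mat where they are.

Things in the scene. Friction and masses are not known exactly. Their poses are not given: they have to be found in the camera images.
- plate: grey zinc-plated mounting plate, 3 mm thick, lying on the bench beside the mat, 285 mm deep (its x, away from the robot) by 300 mm (its y, to the robot's left). Origin on the bench under it: near edge at x = -150 mm, far edge +135, rail at +50. A slotted wiring duct, 40 mm high, takes up x 98 to 128; in front of the rail the plate is bare
- din_rail: steel top-hat rail with overhanging edges, 35 mm wide (its x), 15 mm high, 270 mm long (its y), screwed to the plate; axes as the plate's, z up. Origin under its middle, on the plate's top face (3 mm above the bench). Halfway between its middle line and the plate's near edge is x = -100 mm from here
- breaker: three-pole circuit breaker: cream block on the rail, 92 mm from its middle, to the left or right. 54 mm wide along the rail, 85 mm across it; its narrower front with three black toggles is 83 mm high over the plate. Origin on the plate's top face under its centre; axes as the rail's
- terminals: strip of eight thin grey terminal blocks between black end clamps, on the rail 92 mm from its middle, on the other side from the breaker. 60 mm wide along the rail, 50 mm across it, 57 mm high over the plate. Origin on the plate's top face under its centre; axes as the rail's
- contactor_mid (a point): contactor, loose on the mat: grey and black block 76 long (x), 45 wide (y), 64 mm high, 0.3 kg, lower shoulders with screws at its ends. Point: its centre, 32 mm up. The rail goes along y between sprung feet below it (guided in up to 3 mm off-centre), either way round. Set on, the point is 39 mm above the plate; pressed down level, best while held, 10-20 N snap it home at 33 mm
- transformer_mid (a point): small transformer, loose on the mat (mat 2 mm thick): dark laminated core 66 mm long (its x), 34 wide (its y), 55 high; the brown coil through its middle makes it 46 mm wide there, from 10 to 46 mm up. Two flat feet reach 84 mm over all along x. About 0.6 kg. Point: its centre, 27.5 mm above its underside; z up
- filter_mid (a point): line filter, loose on the mat: tin-plated metal box 52 mm long (its x), 45 wide (its y), 30 high, with a flat screw foot at either end of its length (76 mm over the feet), brass tabs above the feet, paper label on top; 0.18 kg. Point: its centre, 15 mm above its underside; z up
- capacitor_mid (a point): capacitor, loose on the mat: upright aluminium can, 44 mm in diameter, 56 mm high, black top with two round brass terminals (59 mm in all), in a black ring clamp (49 mm in diameter, 17 high) with two flat feet, 72 mm over the feet along its x; 0.14 kg. Point: on its axis, 29 mm above its underside; z up. May be turned any way
- tape_roll_mid (a point): bystander on the mat: black roll of insulating tape lying flat, 62 mm outside, 36 mm inside, 19 mm high. Point: its centre
- gland_mid (a point): bystander on the mat: brass hexagonal cable gland standing on its thread, 33 mm across, 33 mm high. Point: its centre, half-way up
Mind the look-alikes: they are no part of the job. What is shaped like the part that bears capacitor_mid but blue is not meant.

How it is judged:
At the end, for the whole second after the job is handed in: Contactor seated on the rail within 2 mm, level, its centre within 15 mm of the rail's middle; transformer, filter and capacitor upright on the plate, within 15 mm along the rail of breaker, terminals and rail middle, 78 to 122 mm in front of the rail, square within 0.25 rad; all at rest (x of contactor_mid in the frame of din_rail between -0.004 and 0.004 m and y of contactor_mid in the frame of din_rail between -0.015 and 0.015 m and z of contactor_mid in the frame of din_rail between 0.029 and 0.0348 m and angle between contactor_mid's own z axis and vertical below 0.06 rad and angle between the x axis of contactor_mid and the x axis of din_rail, either way round below 0.12 rad and x of transformer_mid in the frame of breaker between -0.122 and -0.078 m and y of transformer_mid in the frame of breaker between -0.015 and 0.015 m and z of transformer_mid in the frame of breaker between 0.0235 and 0.0315 m and angle between each of transformer_mid, filter_mid, capacitor_mid's own z axis and vertical below 0.1 rad and angle between the x axis of each of transformer_mid, filter_mid and the x axis of din_rail, either way round below 0.25 rad and x of filter_mid in the frame of terminals between -0.122 and -0.078 m and y of filter_mid in the frame of terminals between -0.015 and 0.015 m and z of filter_mid in the frame of terminals between 0.011 and 0.019 m and x of capacitor_mid in the frame of din_rail between -0.122 and -0.078 m and y of capacitor_mid in the frame of din_rail between -0.015 and 0.015 m and z of capacitor_mid in the frame of din_rail between 0.025 and 0.033 m and linear speed of each of contactor, transformer, filter, capacitor below 0.02 m/s); the robot touches nothing.
It fails at once if the roll of tape or the cable gland was moved by more than 25 mm (distance of any of tape_roll_mid, gland_mid from where it was at the start of the episode above 0.025 m).
It also fails if it takes over 128 s, if anything falls off the work surface, if the arm or the gripper's body presses on something with over 40 N, if the wrist force passes 120 N, or if a joint passes its speed limit or range.

### The arm

A 7-joint arm with a two-finger parallel gripper is mounted at the origin on the work surface. World frame = base frame: x ahead of the robot, y to its left, z up, the work surface at z = 0. Lengths are in m, angles in rad, forces in N, time in s.
With the tool pointing down it reaches from about 0.4 to 0.9 m from the base axis. Payload 5.5 kg.
Tool frame: the origin (TCP) lies midway between the tips of the shut fingers; the grasp point (between the pads) lies 19 mm behind it; z points along the fingers, x is the direction in which the jaws open and shut, and the axes are right-handed (so a half turn about z gives the same grasp; the last joint's range is limited). The gripper opens to 85 mm and grips with 20 to 120 N. Pads are 22 mm wide; open, the fingers measure 114 mm over their backs; the gripper's body (76 mm by 85 mm) begins 54 mm behind the grasp point. The pads swing forward as they close: fully open they stand 13 mm farther back than shut.
Start: joints at [-0.905, 0.501, -0.427, 1.55, 0.221, 1.138, -0.21], TCP at [0.255, 0.598, 0.231] pointing down, gripper open.
Joint ranges: [-2.88, 2.88], [-0.31, 2.03], [-1.54, 1.56], [0.2, 2.42], [-1.41, 4.55], [0.19, 2.02], [-2.57, 2.57]. Speed limits (rad/s): [2.57, 2.57, 3.14, 3.14, 3.14, 3.14, 3.14].

### API

Orientations are given as a unit quaternion [w, x, y, z].
In Python, from rig import arm, imaging, order gives the robot as it stands.
- The arm moves only by the tool jog_arm, never from a script. Its argument "targets" is a list that holds one entry, the list of rows, each a list of 7 numbers: the shift along the tool's x, y, z normalised to -1 to 1, where 1 is 300 mm, then the turn, a rotation vector about the tool's x, y, z normalised to -1 to 1, where 1 is pi rad, then the opening, from -1 (shut) to 1 (fully open). In form: [[[dx, dy, dz, wx, wy, wz, grip], ...]]. A call has exactly 8 rows; each row shifts and turns the pose as measured when the row begins, along the tool's axes as they then stand; what a row does not reach is not made up. A row lasts 1/8 s, in which the tool goes at most 62.5 mm and 10.7 degrees, less where a joint would pass 70% of its speed; a pose out of reach is approached as far as the arm can. A call with a number of a shift or a turn outside -1 to 1 is refused whole. A call with a gripper value outside its range is refused whole. The fingers move at their own pace and stop on an object; the grip force is fixed at half the most. Time passes only in rows, so rows that do not move let the fingers close, or fill a call up. It gives the time, the measured TCP pose, the force and the opening at its end, in the units of the state.
- arm.state(): the state, without advancing time (a new reading comes with each control period).
- imaging.snapshot(name): name is "scene" or "top" or "wrist"; returns a dict with "img" (400x640x3 uint8, red, green, blue), "depth" (400x640 float32, m along the optical axis (not along the pixel's ray), 0 where there is no reading), "mtx" (3x3 intrinsics, pixels), "k1" (the pictures are not rectified: a ray, as slopes to the right and down, at radius r is drawn at 1 + k1 r^2 times it, then the intrinsics apply), "world_to_cam" (4x4, takes a point from world to camera coordinates). Camera axes: x right, y down, z forward; pixel columns grow to the right and rows downward; lengths in m; the calibration is good to about 2 mm. A picture is of the moment at which its call begins.
- order.close_job(): hands the job in, once; it reports no verdict.
Trained networks look in a picture, given as the dict that the camera call returned (one of the last four; its "shot" number tells which), for a name from the list of things; names that differ only in an ending like _2 or _b are one class to them, and where a whole thing is asked for, a point or a joint stands for the part that bears it (a point fixed in the world has none). Each returns a list of dicts, best first, with "conf" (0 to 1); they miss things now and then, are a little off and sometimes report something else, mostly with a low value. They report only what shows in the picture. A call takes as long as a camera call. They do not tell look-alikes from the thing itself.
- imaging.look_for(picture, query): "location" ([column, row] in pixels, amid what is visible of it).
The state is a dict: "t": time; "qpos": joint angles; "joint_velocities": joint speeds; "effort": joint torques, N m; "tool_pos": TCP position; "tcp_rot": TCP orientation; "ft_force": force on the tool from outside, world axes, zero at the start; "ft_torque": the same for the moment, N m; "opening": finger opening in m.
Only numpy, scipy, OpenCV 4.12 (cv2) and the standard library are available. Lean on these libraries where they do the work, as an engineer would, in place of code of your own. Each camera call takes 0.05 s, during which the arm holds its last target. There are 200 camera calls.

## Working session

There is one attempt and no reset: what is moved stays moved. The work goes in short steps, Python scripts to look and compute and a tool call to move; the robot and the scene stay as the last step left them, time stands still between calls to the robot, and variables do not carry over. Pictures are saved under pics/ and viewed, about 12 in all and at most 16, crops included, and the job is handed in when it is done.

Besides the shell and the picture viewer there is one more tool, called after ">>>" as a command line: name --argument value ..., lists and objects as JSON in quotes. jog_arm: Moves the arm, as the interface text tells. Its arguments: {"type":"object","properties":{"targets":{"type":"array"}},"required":["targets"]}

```bash
mkdir -p pics; ls
cat > h.py <<'E'
import numpy as np, cv2
from rig import arm, imaging, order
def pix2w(s,uv,z=None):
    """pixel -> world; on plane z if given else by depth"""
    K=np.array(s["mtx"]);d=(np.array(uv,float)-K[:2,2])/[K[0,0],K[1,1]]
    r=d.copy()
    for _ in range(20): r=d/(1+s["k1"]*(r@r))
    T=np.linalg.inv(np.array(s["world_to_cam"]))
    ray=T[:3,:3]@np.array([r[0],r[1],1]);o=T[:3,3]
    if z is None:
        u,v=int(round(uv[0])),int(round(uv[1])); dd=s["depth"][max(v-2,0):v+3,max(u-2,0):u+3]; dd=dd[dd>0]
        if not len(dd): return np.full(3,np.nan)
        return o+ray*np.median(dd)
    return o+ray*(z-o[2])/ray[2]
def cloud(s):
    K=np.array(s["mtx"]);h,w=s["depth"].shape
    u,v=np.meshgrid(np.arange(w),np.arange(h))
    d=np.stack([(u-K[0,2])/K[0,0],(v-K[1,2])/K[1,1]],-1);r=d.copy()
    for _ in range(20): r=d/(1+s["k1"]*(r**2).sum(-1,keepdims=True))
    c=np.concatenate([r,np.ones((h,w,1))],-1)*s["depth"][...,None]
    T=np.linalg.inv(np.array(s["world_to_cam"]))
    P=c@T[:3,:3].T+T[:3,3]; P[s["depth"]<=0]=np.nan
    return P
def save(s,n): cv2.imwrite(f"pics/{n}.png",s["img"][...,::-1])
E
python3 - <<'E'
from h import *
st=arm.state();print({k:np.round(v,3) for k,v in st.items()})
for c in ["top","scene"]:
    s=imaging.snapshot(c);save(s,c)
    T=np.linalg.inv(s["world_to_cam"]);print(c,T[:3,3].round(3),s["mtx"][0][0],s["k1"])
    for n in ["plate","din_rail","breaker","terminals","contactor_mid","transformer_mid","filter_mid","capacitor_mid","tape_roll_mid","gland_mid"]:
        print(n,[(np.round(d["location"]).tolist(),round(d["conf"],2),pix2w(s,d["location"]).round(3).tolist()) for d in imaging.look_for(s,n)[:3]])
E
```

```text
pics
{'t': np.float64(0.0), 'qpos': array([-0.905,  0.502, -0.427,  1.551,  0.221,  1.138, -0.21 ]), 'joint_velocities': array([-0.   ,  0.001,  0.001, -0.003,  0.001, -0.   , -0.001]), 'effort': array([ 0.0000e+00, -5.6952e+01, -5.8160e+00, -2.8093e+01,  1.1000e-02,
        1.2000e-02,  0.0000e+00]), 'tool_pos': array([0.255, 0.597, 0.23 ]), 'tcp_rot': array([ 0.001,  0.834,  0.551, -0.001]), 'ft_force': array([-0.508,  0.941,  0.346]), 'ft_torque': array([-0.01 , -0.001, -0.071]), 'opening': np.float64(0.085)}
top [0.432 0.041 1.09 ] 423.1748730818218 0.017106059854417315
plate [([412.0, 192.0], 0.83, [0.517, -0.181, 0.002])]
din_rail [([418.0, 160.0], 0.89, [0.601, -0.194, 0.004])]
breaker [([455.0, 158.0], 0.94, [0.592, -0.264, 0.085]), ([275.0, 152.0], 0.23, [0.617, 0.173, 0.02])]
terminals [([383.0, 155.0], 0.96, [0.605, -0.097, 0.059])]
contactor_mid [([302.0, 187.0], 0.87, [0.523, 0.099, 0.066]), ([304.0, 155.0], 0.6, [0.604, 0.097, 0.058])]
transformer_mid [([226.0, 145.0], 0.87, [0.627, 0.289, 0.056]), ([303.0, 186.0], 0.53, [0.525, 0.097, 0.066])]
filter_mid [([263.0, 193.
[... 356 characters left out ...]
22819000021086777
plate [([278.0, 169.0], 0.75, [0.525, -0.164, 0.004])]
din_rail [([251.0, 167.0], 0.89, [0.589, -0.204, 0.007])]
breaker [([235.0, 143.0], 0.57, [0.607, -0.259, 0.065])]
terminals [([262.0, 185.0], 0.6, [0.61, -0.08, 0.058])]
contactor_mid [([329.0, 225.0], 0.8, [0.536, 0.121, 0.064])]
transformer_mid [([331.0, 312.0], 0.65, [0.646, 0.306, 0.057])]
filter_mid [([354.0, 260.0], 0.59, [0.525, 0.213, 0.032])]
capacitor_mid [([355.0, 369.0], 0.8, [0.669, 0.424, 0.056]), ([387.0, 198.0], 0.68, [0.351, 0.104, 0.038]), ([297.0, 242.0], 0.62, [0.62, 0.118, 0.055])]
tape_roll_mid [([312.0, 272.0], 0.9, [0.615, 0.176, 0.005])]
gland_mid [([378.0, 290.0], 0.68, [0.525, 0.304, 0.034])]
```

```bash
python3 - <<'E'
import cv2
a=cv2.imread("pics/top.png")[80:300,130:530];cv2.imwrite("pics/topc.png",cv2.resize(a,None,fx=2,fy=2,interpolation=cv2.INTER_CUBIC))
E
python3 - <<'E'
from h import *
s=imaging.snapshot("top");P=cloud(s);np.save("P.npy",P)
def rect(name,x0,x1,y0,y1,z0,z1):
    m=(P[...,0]>x0)&(P[...,0]<x1)&(P[...,1]>y0)&(P[...,1]<y1)&(P[...,2]>z0)&(P[...,2]<z1)
    q=P[m][:,:2]
    if len(q)<5: print(name,len(q));return
    r=cv2.minAreaRect((q*1000).astype(np.float32));print(name,len(q),np.round(q.mean(0)*1000,1),"rect",np.round(r[0],1),np.round(r[1],1),round(r[2],1),"z",P[m][:,2].mean().round(4))
rect("breaker top",.5,.7,-.34,-.2,.075,.095)
rect("breaker all",.5,.7,-.34,-.2,.03,.095)
rect("term",.5,.7,-.15,-.04,.04,.07)
rect("rail",.5,.7,-.23,-.14,.012,.03)
rect("contactor top",.46,.57,.05,.15,.058,.075)
rect("contactor all",.46,.57,.05,.15,.02,.075)
rect("transf top",.57,.7,.24,.34,.05,.065)
rect("transf all",.57,.7,.24,.34,.02,.065)
rect("transf feet",.57,.7,.22,.35,.003,.065)
rect("filter top",.46,.57,.15,.25,.025,.045)
for n,x,y in [("capA",.608,.098),("capB",.347,.082),("capC",.652,.393)]:
    rect(n,x-.04,x+.04,y-.04,y+.04,.048,.07)
    rect(n+" feet",x-.05,x+.05,y-.05,y+.05,.004,.07)
rect("tape",.56,.7,.13,.23,.012,.03)
rect("gland",.47,.56,.26,.34,.025,.045)
E
```

```text
breaker top 368 [ 595.1 -282. ] rect [ 596.3 -282.3] [53.9 44.4] 89.1 z 0.0797
breaker all 1062 [ 601.  -276.9] rect [ 614.7 -263.4] [130.4 121.5] 88.2 z 0.0627
term 518 [603.6 -99.1] rect [ 628.6 -103.8] [102.9  87.2] 0.1 z 0.0536
rail 301 [ 623.1 -184.9] rect [ 630.2 -185.1] [89.7 96.2] 89.6 z 0.0185
contactor top 398 [518.4 102.5] rect [518.5 102.6] [49.5 44.3] 0.6 z 0.0654
contactor all 578 [516.6 102.5] rect [518.  102.6] [75.2 44.3] 0.4 z 0.059
transf top 424 [632.8 293.4] rect [633.4 293.1] [68.3 45.4] 0.6 z 0.0562
transf all 547 [631.2 290.8] rect [633.2 293.5] [68.6 46.4] 1.4 z 0.0522
transf feet 982 [632.2 284. ] rect [635.8 285.3] [128.4 129. ] 0.0 z 0.0312
filter top 378 [513.8 198.1] rect [514.  198.1] [45.4 53.1] 82.4 z 0.0313
capA 245 [616.3  96.7] rect [617.   96.5] [42.6 39.7] 0.1 z 0.0575
capA feet 468 [610.3  96.3] rect [608.  99.] [96.4 98. ] 0.2 z 0.0355
capB 251 [343.2  85.5] rect [342.7  85.7] [41.2 41.5] 45.3 z 0.0557
capB feet 337 [345.6  83.5] rect [349.8  81.3] [78.2 95.1] 5.6 z 0.0455
capC 251 [662.7 407.2] rect [663.  407.5] [42.6 42.3] 30.2 z 0.0553
capC feet 421 [658.7 403. ] rect [658.2 386.3] [86.8 78.1] 64.8 z 0.0414
tape 339 [625.8 187.7] rect [626.  188.3] [59.9 59.6] 46.1 z 0.0201
gland 102 [523.8 296.8] rect [524.3 297.7] [28.9 26.3] 7.7 z 0.0328
```

View pics/topc.png

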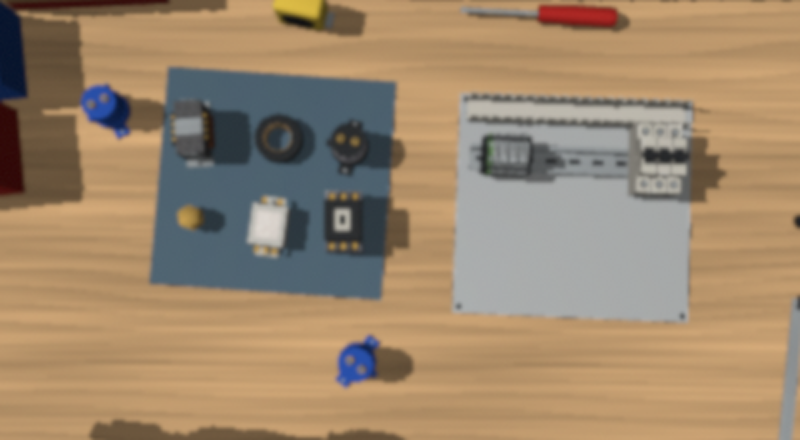

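View pics/scene.png

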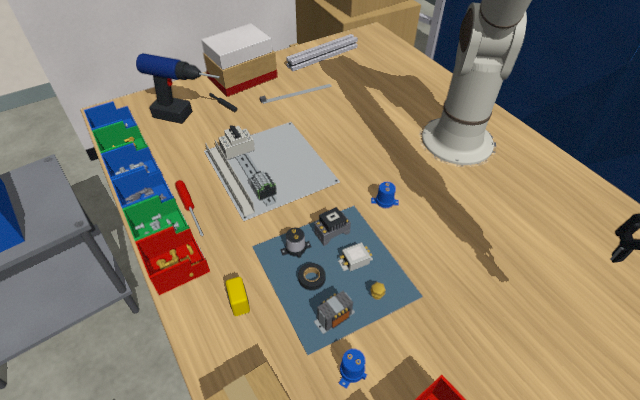

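The top view is blurred. The aluminium capacitor is at crop (350,145). The two blue ones at (358,362) and (105,105) are decoys. The contactor is at (343,222), the filter at (268,224), the transformer at (192,130), and the plate is on the right with the breaker at its right end. I'll go over the mat for a closer look.

>>> jog_arm --targets '[[[0,0,-0.15,0,0,-0.043,1],[0,0,-0.15,0,0,-0.043,1],[0,0,-0.15,0,0,-0.043,1],[-0.165,0.12,0,0,0,0,1],[-0.165,0.12,0,0,0,0,1],[-0.165,0.12,0,0,0,0,1],[-0.165,0.12,0,0,0,0,1],[-0.165,0.12,0,0,0,0,1]]]'

```text
t: 2.15
tool_pos: [0.439, 0.3532, 0.3704]
tcp_rot: [-0.001, 0.697, 0.717, 0.001]
ft_force: [1.4, 0.4, -0.4]
opening: 0.0853
```

>>> jog_arm --targets '[[[-0.16,0.05,0,0,0,0,1],[-0.16,0.05,0,0,0,0,1],[-0.16,0.05,-0.05,0,0,0,1],[0,0,-0.05,0,0,0,1],[0,0,0,0,0,0,1],[0,0,0,0,0,0,1],[0,0,0,0,0,0,1],[0,0,0,0,0,0,1]]]'

```text
t: 3.15
tool_pos: [0.4909, 0.2022, 0.3996]
tcp_rot: [-0.001, 0.699, 0.715, 0.0]
ft_force: [-0.3, -0.4, -0.7]
opening: 0.0855
```

Run:
```python
from h import *
s=imaging.snapshot("wrist");save(s,"w1");np.save("w1.npy",s,allow_pickle=True)
T=np.linalg.inv(s["world_to_cam"]);print(T.round(3));st=arm.state();print(st["tool_pos"],st["tcp_rot"],st["t"])
```

```text
[[-0.024  0.956  0.292  0.417]
 [ 1.     0.022  0.009  0.201]
 [ 0.002  0.292 -0.957  0.543]
 [ 0.     0.     0.     1.   ]]
[0.49080412 0.20232535 0.39954433] [-8.85558848e-04  6.98810647e-01  7.15306048e-01  3.90718498e-04] 3.2
```

View pics/w1.png

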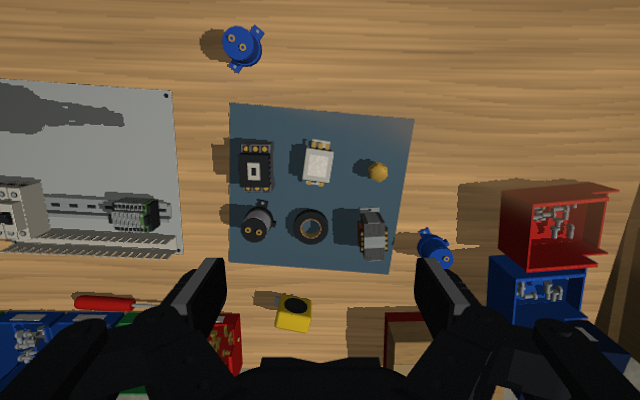

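The wrist view is sharp. It shows the contactor (255,165), filter (318,162), gland (377,172), silver capacitor (257,222), tape (311,227) and transformer (373,233). The plate is on the left, with the terminals at (134,214).

```bash
cat >> h.py <<'E'
def rect(P,name,x0,x1,y0,y1,z0,z1):
    m=(P[...,0]>x0)&(P[...,0]<x1)&(P[...,1]>y0)&(P[...,1]<y1)&(P[...,2]>z0)&(P[...,2]<z1)
    n,l,st,_=cv2.connectedComponentsWithStats(m.astype(np.uint8))
    if n<2: print(name,"none");return
    m=l==1+st[1:,4].argmax();q=P[m][:,:2]
    r=cv2.minAreaRect((q*1000).astype(np.float32));print(name,len(q),"mean",np.round(q.mean(0)*1000,1),"rect",np.round(r[0],1),np.round(r[1],1),round(r[2],1),"z",np.median(P[m][:,2]).round(4))
E
python3 - <<'E'
from h import *
s=np.load("w1.npy",allow_pickle=True).item();P=cloud(s)
for z0,z1 in [(.055,.08),(.02,.08)]:
  rect(P,"contactor",.45,.58,.05,.15,z0,z1)
for z0,z1 in [(.05,.07),(.02,.07),(.004,.07)]:
  rect(P,"transf",.56,.70,.23,.36,z0,z1)
for z0,z1 in [(.026,.045),(.006,.045)]: rect(P,"filter",.45,.58,.145,.25,z0,z1)
rect(P,"cap",.56,.68,.05,.145,.048,.07);rect(P,"cap feet",.56,.68,.03,.145,.006,.07)
rect(P,"term",.54,.68,-.16,-.04,.045,.07);
rect(P,"rail",.54,.68,-.21,-.13,.012,.024)
rect(P,"breaker",.5,.68,-.34,-.2,.07,.1)
rect(P,"duct",.62,.72,-.34,-.03,.03,.06)
rect(P,"tape",.56,.70,.15,.23,.012,.03);rect(P,"gland",.47,.57,.26,.34,.025,.045)
# plate edges by colour: near edge and left edge pixels on z=.003
for uv in [(168,92),(182,252),(2,80),(100,87),(177,180)]: print("plate edge px",uv,pix2w(s,uv,.003).round(4), pix2w(s,uv).round(4))
print("feet/tabs px: transf z~.003", pix2w(s,(370,208),.004).round(4),pix2w(s,(373,258),.004).round(4))
im=cv2.resize(s["img"][130:270,0:410],None,fx=1.95,fy=1.95,interpolation=cv2.INTER_CUBIC)
cv2.imwrite("pics/w1c.png",im[...,::-1])
E
```

```text
contactor 1054 mean [516.2 104.9] rect [517.1 103.8] [49.8 46.1] 0.9 z 0.0672
contactor 1620 mean [512.6 106.5] rect [516.8 104. ] [75. 46.] 0.3 z 0.0664
transf 946 mean [630.1 295. ] rect [632.2 295.4] [68.6 44.8] 6.0 z 0.0583
transf 1178 mean [626.6 293.2] rect [632.  295.6] [68.7 46. ] 5.5 z 0.0579
transf 1452 mean [624.8 292.5] rect [642.5 294.1] [121.5  68. ] 14.6 z 0.0572
filter 913 mean [511.7 199.7] rect [512.9 199.7] [44.8 54. ] 82.8 z 0.0333
filter 1050 mean [510.2 199.9] rect [512.7 199.7] [44.8 72.9] 82.8 z 0.0331
cap 577 mean [613.9  99.8] rect [615.4  98.7] [42.5 42.2] 40.1 z 0.0592
cap feet 932 mean [608.8 102.6] rect [609.6  99. ] [53.4 47.6] 23.7 z 0.058
term 1177 mean [598.9 -95. ] rect [601.9 -99.2] [62.4 50.7] 87.5 z 0.0561
rail 163 mean [ 584.6 -175.9] rect [ 585.1 -174.6] [70.7  7. ] 87.9 z 0.019
breaker 547 mean [ 595.1 -261.3] rect [ 595.6 -265.5] [25.3 45.6] 85.9 z 0.0779
duct 595 mean [ 638.7 -225.4] rect [ 635.2 -206.1] [192.9  25.9] 87.6 z 0.0402
tape 740 mean [623.8 190.1] rect [625.6 190. ] [59.4 61. ] 89.6 z 0.022
gland 247 mean [521.8 298.3] rect [522.6 298.9] [28.8 26.7] 70.5 z 0.035
plate edge px (168, 92) [ 0.4067 -0.0382  0.003 ] [ 0.4067 -0.0378  0.0038]
plate edge px (182, 252) [ 0.6849 -0.0446  0.003 ] [ 0.685  -0.0448  0.0027]
plate edge px (2, 80) [ 0.3975 -0.2885  0.003 ] [ 0.3975 -0.2884  0.0032]
plate edge px (100, 87) [ 0.4025 -0.1426  0.003 ] [ 0.4026 -0.1419  0.0041]
plate edge px (177, 180) [ 0.5492 -0.0396  0.003 ] [ 0.5491 -0.0395  0.0033]
feet/tabs px: transf z~.003 [0.5917 0.2949 0.004 ] [0.6889 0.3071 0.004 ]
```

View pics/w1c.png

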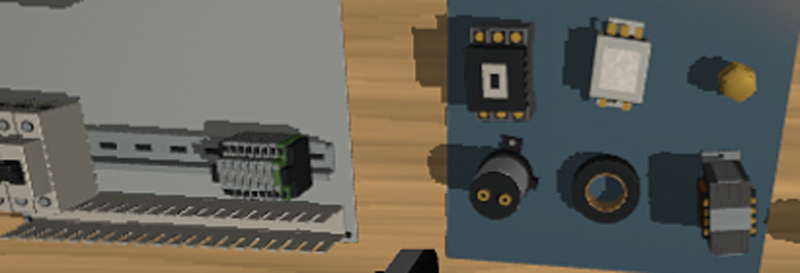

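>>> jog_arm --targets '[[[-0.11,0.03,0.1,0,0,0.005,1],[-0.11,0.03,0.1,0,0,0,1],[-0.11,0.03,0.1,0,0,0,1],[0,0,0.18,0,0,0,1],[0,0,0.18,0,0,0,1],[0,0,0.18,0,0,0,1],[0,0,0.18,0,0,0,1],[0,0,0.08,0,0,0,1]]]'

```text
t: 4.2
tool_pos: [0.5235, 0.1059, 0.0621]
tcp_rot: [0.001, 0.703, 0.712, 0.004]
ft_force: [0.4, -0.3, 0.6]
opening: 0.0852
```

>>> jog_arm --targets '[[[-0.009,-0.02,0.02,0,0,0,1],[0,0,0.04,0,0,0,1],[0,0,0.04,0,0,0,1],[0,0,0.035,0,0,0,1],[0,0,0,0,0,0,-1],[0,0,0,0,0,0,-1],[0,0,0,0,0,0,-1],[0,0,0,0,0,0,-1]]]'

```text
t: 5.2
tool_pos: [0.5185, 0.104, 0.0204]
tcp_rot: [0.001, 0.702, 0.712, 0.005]
ft_force: [-1.4, -0.4, -4.5]
opening: 0.0444
```

>>> jog_arm --targets '[[[0,0,0,0,0,0,-1],[0,0,-0.02,0,0,0,-1],[0,0,-0.05,0,0,0,-1],[0,0,-0.1,0,0,0,-1],[0,0,-0.1,0,0,0,-1],[0,0,-0.1,0,0,0,-1],[0,0,-0.1,0,0,0,-1],[0,0,0,0,0,0,-1]]]'

```text
t: 6.2
tool_pos: [0.5161, 0.1033, 0.1699]
tcp_rot: [0.002, 0.702, 0.712, 0.005]
ft_force: [0.3, -0.0, -5.0]
opening: 0.0443
```

>>> jog_arm --targets '[[[-0.16,0.05,0,0,0,0,-1],[-0.16,0.05,0,0,0,0,-1],[-0.16,0.05,0,0,0,0,-1],[-0.16,0.05,0,0,0,0,-1],[-0.16,0.05,0,0,0,0,-1],[-0.16,0.05,0,0,0,0,-1],[0,0,0,0,0,0.015,-1],[0,0,0,0,0,0,-1]]]'

```text
t: 7.2
tool_pos: [0.6068, -0.1899, 0.1595]
tcp_rot: [-0.004, 0.717, 0.697, 0.002]
ft_force: [0.1, 0.8, -3.7]
opening: 0.0441
```

Run:
```python
from h import *
s=imaging.snapshot("wrist");save(s,"w2");np.save("w2.npy",s,allow_pickle=True)
st=arm.state();print(st["tool_pos"],st["tcp_rot"],st["t"])
from scipy.spatial.transform import Rotation as R
print(R.from_quat(st["tcp_rot"],scalar_first=True).as_matrix().round(4))
P=cloud(s)
rect(P,"term",.54,.68,-.16,-.04,.045,.07)
rect(P,"breaker",.5,.68,-.34,-.22,.07,.1)
rect(P,"rail",.54,.68,-.25,-.13,.012,.024)
rect(P,"contactor",.5,.7,-.25,-.1,.17,.225)
```

```text
[ 0.60652176 -0.19073273  0.15955829] [-0.00347228  0.71714256  0.69691654  0.00135379] 7.25
[[ 0.0286  0.9996 -0.0029]
 [ 0.9996 -0.0286  0.0069]
 [ 0.0068 -0.0031 -1.    ]]
term 4587 mean [ 599.  -100.7] rect [601.4 -98.8] [61.1 50.1] 88.3 z 0.0586
breaker 4821 mean [ 593.1 -280.9] rect [ 595.1 -282.5] [54.8 45.4] 88.1 z 0.0786
rail 1021 mean [ 584.  -190.8] rect [ 584.1 -190. ] [120.    6.7] 88.0 z 0.0192
contactor 34428 mean [ 595.7 -189.3] rect [ 596.4 -189.2] [115.2  58.3] 88.3 z 0.2066
```

View pics/w2.png

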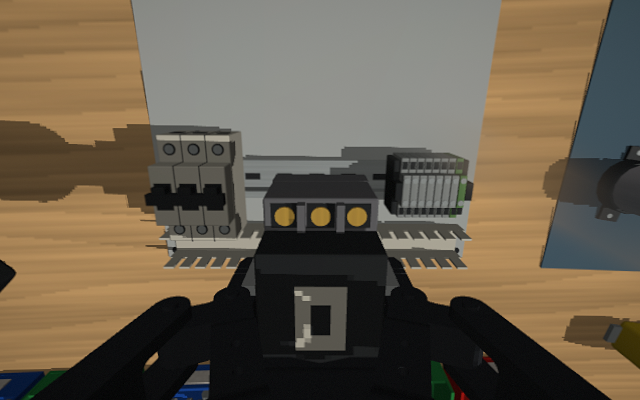

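The contactor is held square in the jaws, with its end at (320,190). The rail is visible between the breaker (190,185) and the terminals (430,185). Next I'll measure the contactor's offset in the hand.

Run:
```python
from h import *
s=np.load("w2.npy",allow_pickle=True).item();P=cloud(s)
m=(abs(P[...,1]+.19)<.018)&(P[...,2]>.13)&(P[...,2]<.23)&(P[...,0]<.62)
q=P[m]
for lo in np.arange(.14,.23,.005):
    k=q[(q[:,2]>=lo)&(q[:,2]<lo+.005)]
    if len(k): print(round(lo,3),len(k),np.percentile(k[:,0],[1,10,50,99]).round(4))
# edges along y at end shoulder
m=(P[...,2]>.14)&(P[...,2]<.2)&(P[...,0]<.585)&(P[...,0]>.55)&(abs(P[...,1]+.19)<.05)
print(np.percentile(P[m][:,1],[0.5,2,98,99.5]))
```

```text
0.14 57 [0.5665 0.5667 0.5671 0.5679]
0.145 169 [0.5666 0.5668 0.5673 0.5681]
0.15 177 [0.5667 0.5669 0.5673 0.5681]
0.155 204 [0.5667 0.567  0.5675 0.5682]
0.16 213 [0.5667 0.567  0.5675 0.5682]
0.165 248 [0.5667 0.567  0.5676 0.5683]
0.17 257 [0.5669 0.5671 0.5676 0.5683]
0.175 308 [0.5669 0.5671 0.5676 0.5684]
0.18 1059 [0.567  0.5675 0.5692 0.5813]
0.185 2601 [0.568  0.5698 0.5749 0.5814]
0.19 561 [0.5694 0.58   0.5808 0.5817]
0.195 590 [0.5799 0.5803 0.5809 0.5818]
0.2 721 [0.5799 0.5804 0.581  0.6133]
0.205 10111 [0.5808 0.5836 0.5983 0.6195]
0.225 52 [0.5892 0.5895 0.59   0.5907]
[-0.21020893 -0.20944953 -0.16689614 -0.1661234 ]
```

>>> jog_arm --targets '[[[-0.008,-0.024,0,0,0,0.002,-1],[0,0,0.07,0,0,0,-1],[0,0,0.1,0,0,0,-1],[0,0,0.1,0,0,0,-1],[0,0,0.07,0,0,0,-1],[0,0,0.03,0,0,0,-1],[0,0,0,0,0,0,-1],[0,0,0,0,0,0,-1]]]'

```text
t: 8.25
tool_pos: [0.5968, -0.1866, 0.0476]
tcp_rot: [-0.003, 0.715, 0.699, 0.002]
ft_force: [0.5, 0.0, -3.3]
opening: 0.0443
```

>>> jog_arm --targets '[[[-0.021,0.009,0,0,0,0.002,-1],[0,0,0,0,0,0,-1],[0,0,0.02,0,0,0,-1],[0,0,0.02,0,0,0,-1],[0,0,0.01,0,0,0,-1],[0,0,0,0,0,0,-1],[0,0,0,0,0,0,-1],[0,0,0,0,0,0,-1]]]'

```text
t: 9.25
tool_pos: [0.601, -0.194, 0.0335]
tcp_rot: [-0.002, 0.718, 0.696, 0.003]
ft_force: [-0.2, -0.2, -3.7]
opening: 0.0442
```

>>> jog_arm --targets '[[[0,-0.005,0,0,0,0,-1],[0,0,0.01,0,0,0,-1],[0,0,0.01,0,0,0,-1],[0,0,0.015,0,0,0,-1],[0,0,0.015,0,0,0,-1],[0,0,0.015,0,0,0,-1],[0,0,0.015,0,0,0,-1],[0,0,0.015,0,0,0,-1]]]'

```text
t: 10.25
tool_pos: [0.601, -0.1944, 0.0221]
tcp_rot: [-0.001, 0.718, 0.696, 0.002]
ft_force: [-14.5, 3.5, 33.0]
opening: 0.0447
```

>>> jog_arm --targets '[[[0,0,0.006,0,0,0,-1],[0,0,0,0,0,0,0.3],[0,0,0,0,0,0,0.3],[0,0,0,0,0,0,0.3],[0,0,-0.05,0,0,0,0.3],[0,0,-0.15,0,0,0,0.3],[0,0,-0.2,0,0,0,0.3],[0,0,-0.2,0,0,0,0.3]]]'

```text
t: 11.25
tool_pos: [0.5979, -0.1942, 0.203]
tcp_rot: [-0.004, 0.718, 0.696, 0.0]
ft_force: [0.8, 0.5, -0.2]
opening: 0.0555
```

```bash
cat > chk.py <<'E'
from h import *
import sys
s=imaging.snapshot("wrist");save(s,sys.argv[1]);np.save(sys.argv[1]+".npy",s,allow_pickle=True)
st=arm.state();print(st["tool_pos"],st["tcp_rot"],st["t"])
P=cloud(s)
rect(P,"term",.54,.68,-.15,-.04,.045,.07)
rect(P,"breaker",.5,.68,-.34,-.22,.07,.1)
rect(P,"plate",.42,.45,-.3,-.05,-.01,.02)
rect(P,"contactor all",.5,.68,-.23,-.15,.045,.08)
rect(P,"contactor top",.5,.68,-.23,-.15,.06,.08)
E
python3 chk.py w3
```

```text
[ 0.60290709 -0.19555097  0.21284829] [0.0015823  0.71791946 0.69611561 0.00349245] 11.3
term 3355 mean [ 599.3 -100.5] rect [601.6 -98.7] [61.4 50.1] 87.9 z 0.0589
breaker 3334 mean [ 593.2 -281.2] rect [ 595.1 -282.5] [54.3 45.5] 87.4 z 0.0786
plate 5902 mean [ 440.6 -183.4] rect [ 441.4 -175.1] [250.1  21.1] 89.0 z 0.0041
contactor all 3773 mean [ 594.2 -193.5] rect [ 599.7 -193.7] [45.1 75.8] 88.0 z 0.0687
contactor top 2737 mean [ 598.2 -193.7] rect [ 599.5 -193.7] [45.1 50. ] 88.0 z 0.0691
```

>>> jog_arm --targets '[[[0.195,0.006,0,0,0,0,0.5],[0.195,0.006,0,0,0,0,0.5],[0.195,0.006,0,0,0,0,0.5],[0.195,0.006,0,0,0,0,0.5],[0.195,0.006,0,0,0,0,0.5],[0,0,0.15,0,0,0,0.5],[0,0,0.15,0,0,0,0.5],[0,0,0.1,0,0,0,0.5]]]'

```text
t: 12.3
tool_pos: [0.6335, 0.1061, 0.1058]
tcp_rot: [0.011, 0.719, 0.695, 0.014]
ft_force: [0.9, -0.3, -0.3]
opening: 0.0642
```

>>> jog_arm --targets '[[[-0.027,-0.058,0,0,0,0,0.5],[0,0,0,0,0,0,0.5],[0,0,0,0,0,0,0.5],[0,0,0.03,0,0,0,0.5],[0,0,0.03,0,0,0,0.5],[0,0,0,0,0,0,0.5],[0,0,0,0,0,0,0.5],[0,0,0,0,0,0,0.5]]]'

```text
t: 13.3
tool_pos: [0.6174, 0.0996, 0.0853]
tcp_rot: [0.011, 0.718, 0.696, 0.014]
ft_force: [0.7, 0.5, -0.3]
opening: 0.0643
```

Run:
```python
from h import *
from scipy.spatial.transform import Rotation as R
s=imaging.snapshot("wrist");save(s,"w4");P=cloud(s)
rect(P,"cap",.56,.68,.05,.145,.048,.065)
rect(P,"cap",.56,.68,.05,.145,.02,.065)
st=arm.state();print(st["tool_pos"].round(4));print(R.from_quat(st["tcp_rot"],scalar_first=True).as_matrix().round(4))
```

```text
cap 4373 mean [613.3  98.9] rect [615.4  98.7] [42.5 42.7] 86.7 z 0.0591
cap 5306 mean [610.7  99.1] rect [613.8  98.5] [44.7 45.1] 58.2 z 0.0589
[0.6174 0.0996 0.0854]
[[ 0.0321  0.9989  0.0348]
 [ 0.9995 -0.0322  0.0039]
 [ 0.005   0.0346 -0.9994]]
```

>>> jog_arm --targets '[[[-0.004,-0.006,0,0.011,0,0,0.5],[0,0,0.06,0,0,0,0.5],[0,0,0.08,0,0,0,0.5],[0,0,0.06,0,0,0,0.5],[0,0,0.01,0,0,0,0.5],[0,0,0,0,0,0,-1],[0,0,0,0,0,0,-1],[0,0,0,0,0,0,-1]]]'

```text
t: 14.35
tool_pos: [0.6156, 0.0992, 0.0192]
tcp_rot: [-0.001, 0.718, 0.696, 0.003]
ft_force: [-0.1, -0.6, -1.6]
opening: 0.043
```

>>> jog_arm --targets '[[[0,0,-0.03,0,0,0,-1],[0,0,-0.1,0,0,0,-1],[0,0,-0.13,0,0,0,-1],[0,0,-0.13,0,0,0,-1],[-0.19,-0.07,0,0,0,0,-1],[-0.19,-0.07,0,0,0,0,-1],[-0.19,-0.07,0,0,0,0,-1],[-0.19,-0.07,0,0,0,0,-1]]]'

```text
t: 15.35
tool_pos: [0.5276, -0.1253, 0.1452]
tcp_rot: [0.002, 0.714, 0.7, 0.008]
ft_force: [0.3, -1.4, -1.7]
opening: 0.0426
```

>>> jog_arm --targets '[[[-0.19,-0.07,0,0,0,0,-1],[0,0,0,0,0,0,-1],[0,0,0,0,0,0,-1],[0,0,0,0,0,0,-1],[0,0,0,0,0,0,-1],[0,0,0,0,0,0,-1],[0,0,0,0,0,0,-1],[0,0,0,0,0,0,-1]]]'

```text
t: 16.35
tool_pos: [0.5048, -0.1856, 0.1477]
tcp_rot: [0.004, 0.715, 0.699, 0.008]
ft_force: [-0.2, 0.1, -1.0]
opening: 0.0433
```

>>> jog_arm --targets '[[[-0.006,-0.02,0,0.0055,0,0,-1],[0,0,0.1,0,0,0,-1],[0,0,0.12,0,0,0,-1],[0,0,0.12,0,0,0,-1],[0,0,0.05,0,0,0,-1],[0,0,0,0,0,0,-1],[0,0,0,0,0,0,-1],[0,0,0,0,0,0,-1]]]'

```text
t: 17.35
tool_pos: [0.5008, -0.1893, 0.0312]
tcp_rot: [0.0, 0.715, 0.699, 0.002]
ft_force: [-0.2, 0.6, -1.9]
opening: 0.0427
```

>>> jog_arm --targets '[[[0.005,-0.006,0.015,0,0,0,-1],[0,0,0.015,0,0,0,-1],[0,0,0.005,0,0,0,-1],[0,0,0,0,0,0,-1],[0,0,0,0,0,0,0.5],[0,0,0,0,0,0,0.5],[0,0,0,0,0,0,0.5],[0,0,0,0,0,0,0.5]]]'

```text
t: 18.35
tool_pos: [0.501, -0.1883, 0.0223]
tcp_rot: [0.002, 0.715, 0.699, 0.003]
ft_force: [-0.0, 0.2, 0.3]
opening: 0.0638
```

>>> jog_arm --targets '[[[0,0,-0.03,0,0,0,0.5],[0,0,-0.1,0,0,0,0.5],[0,0,-0.15,0,0,0,0.5],[0,0,-0.2,0,0,0,0.5],[0.1,0,0,0,0,-0.02,1],[0.2,0,0,0,0,-0.02,1],[0.2,0,0,0,0,-0.01,1],[0.2,0,0,0,0,0,1]]]'

```text
t: 19.35
tool_pos: [0.4843, 0.0219, 0.1737]
tcp_rot: [0.005, 0.659, 0.752, 0.004]
ft_force: [0.6, 0.7, 0.1]
opening: 0.0851
```

>>> jog_arm --targets '[[[0.167,0.12,0,0,0,0,1],[0.167,0.12,0,0,0,0,1],[0.167,0.12,0,0,0,0,1],[0.167,0.12,0,0,0,0,1],[0.16,0.1,0,0,0,0,1],[0,0,0,0,0,0,1],[0,0,0,0,0,0,1],[0,0,0,0,0,0,1]]]'

```text
t: 20.35
tool_pos: [0.6145, 0.3065, 0.1706]
tcp_rot: [0.002, 0.653, 0.758, 0.001]
ft_force: [-0.4, -0.2, -1.0]
opening: 0.0855
```

```bash
cat > look.py <<'E'
from h import *
import sys
from scipy.spatial.transform import Rotation as R
def tell(name,boxes):
    s=imaging.snapshot("wrist");save(s,name);P=cloud(s)
    for b in boxes: rect(P,*b)
    st=arm.state();M=R.from_quat(st["tcp_rot"],scalar_first=True).as_matrix()
    print("tcp",st["tool_pos"].round(4),"yaw",np.degrees(np.arctan2(M[1,0],M[0,0])).round(2),"level wx,wy (norm)",(M[:,2]@np.array([M[:,1],-M[:,0]]).T*0).round(4) if 0 else np.round([np.dot([0,0,-1],M[:,1])*-1/np.pi,np.dot([0,0,-1],M[:,0])/np.pi],4))
    return s,P,M,st
E
python3 - <<'E'
from look import *
s,P,M,st=tell("w5",[("transf top",.56,.70,.23,.36,.05,.07),("transf all",.56,.70,.23,.36,.02,.07)])
E
```

```text
transf top 3435 mean [630.1 295.8] rect [632.3 296. ] [68.6 45.7] 4.6 z 0.0583
transf all 3997 mean [627.9 295.8] rect [632.3 296. ] [68.7 46. ] 4.7 z 0.0581
tcp [0.6147 0.3058 0.1707] yaw 98.45 level wx,wy (norm) [0.0012 0.0008]
```

View pics/w5.png

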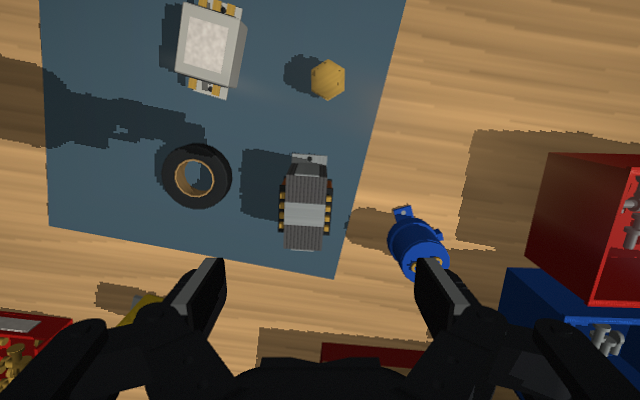

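The transformer is at (305,205), nearly in line with the hand, and the blue decoy at (415,240) is clear of the right finger. I'll straighten the hand and descend.

>>> jog_arm --targets '[[[-0.043,0.053,0,0.001,0,0.019,0.7],[0,0,0.1,0,0,0,0.7],[0,0,0.12,0,0,0,0.7],[0,0,0.08,0,0,0,0.7],[0,0,0,0,0,0,0.7],[0,0,0,0,0,0,0.7],[0,0,0,0,0,0,0.7],[0,0,0,0,0,0,0.7]]]'

```text
t: 21.4
tool_pos: [0.6459, 0.2817, 0.0853]
tcp_rot: [0.007, 0.686, 0.727, 0.003]
ft_force: [-0.6, 0.0, -0.1]
opening: 0.0726
```

>>> jog_arm --targets '[[[0.04,-0.036,0,0,0,-0.005,0.7],[0,0,0,0,0,0,0.7],[0,0,0,0,0,0,0.7],[0,0,0,0,0,0,0.7],[0,0,0.03,0,0,0,0.7],[0,0,0,0,0,0,0.7],[0,0,0,0,0,0,0.7],[0,0,0,0,0,0,0.7]]]'

```text
t: 22.4
tool_pos: [0.6337, 0.2947, 0.0762]
tcp_rot: [0.007, 0.68, 0.734, 0.003]
ft_force: [0.2, 0.6, 0.3]
opening: 0.0728
```

Run:
```python
from look import *
s,P,M,st=tell("w6",[("transf top",.56,.70,.23,.36,.05,.07)])
```

```text
transf top 7970 mean [629.2 295.8] rect [632.4 295.9] [69.2 45.7] 4.1 z 0.0582
tcp [0.6337 0.2947 0.0763] yaw 94.37 level wx,wy (norm) [0.0047 0.0018]
```

>>> jog_arm --targets '[[[0.003,-0.003,0,0.0047,0,0,0.7],[0,0,0.06,0,0,0,0.7],[0,0,0.08,0,0,0,0.7],[0,0,0.05,0,0,0,0.7],[0,0,0.01,0,0,0,0.7],[0,0,0,0,0,0,-1],[0,0,0,0,0,0,-1],[0,0,0,0,0,0,-1]]]'

```text
t: 23.45
tool_pos: [0.6325, 0.2956, 0.0124]
tcp_rot: [0.001, 0.68, 0.734, -0.002]
ft_force: [1.0, -0.8, -6.3]
opening: 0.0451
```

>>> jog_arm --targets '[[[0,0,0,0,0,0,-1],[0,0,0,0,0,0,-1],[0,0,-0.03,0,0,0,-1],[0,0,-0.08,0,0,0,-1],[0,0,-0.13,0,0,0,-1],[0,0,-0.15,0,0,0,-1],[0,0,-0.1,0,0,0,-1],[0,0,0,0,0,0,-1]]]'

```text
t: 24.45
tool_pos: [0.6316, 0.2954, 0.1688]
tcp_rot: [0.002, 0.679, 0.734, -0.003]
ft_force: [-0.7, -0.3, -7.0]
opening: 0.045
```

>>> jog_arm --targets '[[[-0.1,-0.02,0,0,0,0.018,-1],[-0.19,-0.039,0,0,0,0.018,-1],[-0.19,-0.039,0,0,0,0,-1],[-0.19,-0.039,0,0,0,0,-1],[-0.19,-0.039,0,0,0,0,-1],[-0.19,-0.039,0,0,0,0,-1],[-0.19,-0.039,0,0,0,0,-1],[-0.19,-0.039,0,0,0,0,-1]]]'

```text
t: 25.45
tool_pos: [0.5255, -0.1364, 0.1646]
tcp_rot: [-0.003, 0.717, 0.697, -0.005]
ft_force: [2.2, -0.7, -6.0]
opening: 0.0453
```

>>> jog_arm --targets '[[[-0.159,-0.028,0,0,0,0,-1],[-0.159,-0.028,0,0,0,0,-1],[-0.13,-0.024,0,0,0,0,-1],[0,0,0,0,0,0,-1],[0,0,0,0,0,0,-1],[0,0,0,0,0,0,-1],[0,0,0,0,0,0,-1],[0,0,0,0,0,0,-1]]]'

```text
t: 26.45
tool_pos: [0.489, -0.2766, 0.1605]
tcp_rot: [-0.007, 0.719, 0.695, -0.008]
ft_force: [0.7, -0.6, -6.7]
opening: 0.0453
```

Run:
```python
from look import *
s,P,M,st=tell("w7",[("transf",.44,.56,-.33,-.22,.19,.23),("breaker",.5,.68,-.34,-.22,.07,.1),("cap",.46,.54,-.23,-.15,.048,.07),("contactor top",.5,.68,-.23,-.15,.06,.08)])
```

```text
transf 31746 mean [ 481.8 -275. ] rect [ 482.9 -274.8] [110.5  56.5] 88.5 z 0.2074
breaker none
cap 2382 mean [ 499.2 -188.7] rect [ 500.8 -187.3] [42.6 42.4] 88.5 z 0.0601
contactor top 675 mean [ 508.8 -186.8] rect [ 510.8 -187.6] [21.6 40.6] 0.2 z 0.0607
tcp [ 0.489  -0.2764  0.1605] yaw 88.09 level wx,wy (norm) [-0.0064  0.0004]
```

View pics/w7.png

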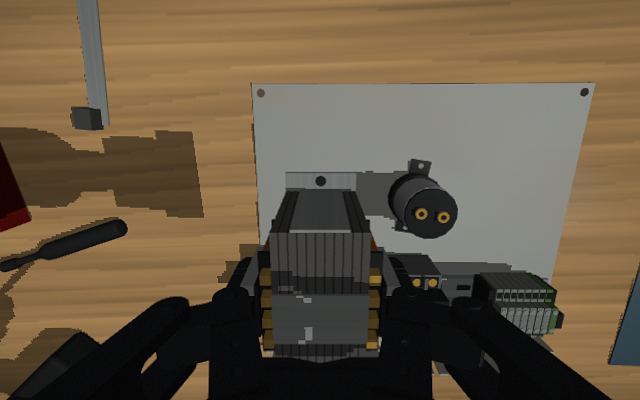

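The capacitor stands upright at (423,205), measured (.501,-.187). The transformer is held square, with its foot at (320,181). I'll lower it.

>>> jog_arm --targets '[[[-0.01,0.018,0,-0.0064,0,0,-1],[0,0,0,0,0,0,-1],[0,0,0.1,0,0,0,-1],[0,0,0.12,0,0,0,-1],[0,0,0.12,0,0,0,-1],[0,0,0.06,0,0,0,-1],[0,0,0,0,0,0,-1],[0,0,0,0,0,0,-1]]]'

```text
t: 27.5
tool_pos: [0.4989, -0.2823, 0.0407]
tcp_rot: [0.005, 0.719, 0.695, 0.001]
ft_force: [-0.0, -0.6, -7.0]
opening: 0.0456
```

>>> jog_arm --targets '[[[0.007,-0.01,0.03,0.002,0,0,-1],[0,0,0.03,0,0,0,-1],[0,0,0.02,0,0,0,-1],[0,0,0.01,0,0,0,-1],[0,0,0.003,0,0,0,-1],[0,0,0,0,0,0,-1],[0,0,0,0,0,0,-1],[0,0,0,0,0,0,-1]]]'

```text
t: 28.5
tool_pos: [0.4985, -0.2814, 0.0141]
tcp_rot: [0.005, 0.719, 0.695, -0.0]
ft_force: [-0.6, -0.7, -6.9]
opening: 0.045
```

>>> jog_arm --targets '[[[0,0,0.006,0,0,0,-1],[0,0,0,0,0,0,-1],[0,0,0,0,0,0,0.3],[0,0,0,0,0,0,0.3],[0,0,0,0,0,0,0.3],[0,0,-0.03,0,0,0,0.3],[0,0,-0.1,0,0,0,0.3],[0,0,-0.2,0,0,0,0.3]]]'

```text
t: 29.5
tool_pos: [0.4973, -0.2802, 0.1133]
tcp_rot: [0.004, 0.719, 0.695, -0.001]
ft_force: [1.0, -0.3, 1.0]
opening: 0.0556
```

>>> jog_arm --targets '[[[0.05,0,-0.1,0,0,0.014,0.7],[0.19,0.01,0,0,0,0.014,0.7],[0.2,0.01,0,0,0,0,0.7],[0.2,0.01,0,0,0,0,0.7],[0.2,0.01,0,0,0,0,0.7],[0.2,0.01,0,0,0,0,0.7],[0.2,0,0,0,0,0,0.7],[0.15,0,0,0,0,0,0.7]]]'

```text
t: 30.5
tool_pos: [0.5707, 0.1356, 0.1536]
tcp_rot: [0.015, 0.754, 0.657, 0.005]
ft_force: [-0.1, 0.8, 0.4]
opening: 0.0725
```

>>> jog_arm --targets '[[[0.08,-0.1,0,0.0085,0.005,0,0.7],[0.08,-0.1,0.02,0,0,0,0.7],[0,0,0.05,0,0,0,0.7],[0,0,0.08,0,0,0,0.7],[0,0,0,0,0,0,0.7],[0,0,0,0,0,0,0.7],[0,0,0,0,0,0,0.7],[0,0,0,0,0,0,0.7]]]'

```text
t: 31.5
tool_pos: [0.516, 0.1946, 0.1107]
tcp_rot: [-0.001, 0.753, 0.658, 0.004]
ft_force: [0.2, 0.3, 0.0]
opening: 0.0726
```

Run:
```python
from look import *
s,P,M,st=tell("w8",[("filter",.45,.58,.145,.25,.026,.045),("tape",.56,.70,.15,.23,.012,.03)])
```

```text
filter 4331 mean [510.5 200.3] rect [512.1 200.1] [45.1 52.8] 82.6 z 0.0332
tape 3113 mean [621.9 190.7] rect [624.7 190.4] [61.6 60.9] 45.8 z 0.0218
tcp [0.5161 0.1946 0.1107] yaw 82.25 level wx,wy (norm) [ 0.0012 -0.0021]
```

>>> jog_arm --targets '[[[0.016,-0.014,0,0.001,-0.002,0,0.7],[0,0,0,0,0,0,0.7],[0,0,0.08,0,0,0,0.7],[0,0,0.1,0,0,0,0.7],[0,0,0.1,0,0,0,0.7],[0,0,0.05,0,0,0,0.7],[0,0,0,0,0,0,0.7],[0,0,0,0,0,0,0.7]]]'

```text
t: 32.55
tool_pos: [0.5149, 0.2028, 0.0117]
tcp_rot: [0.001, 0.753, 0.658, 0.003]
ft_force: [-0.1, -0.5, 0.3]
opening: 0.0723
```

>>> jog_arm --targets '[[[-0.006,-0.008,0.02,0,0,0,0.7],[0,0,0.002,0,0,0,0.7],[0,0,0,0,0,0,-1],[0,0,0,0,0,0,-1],[0,0,0,0,0,0,-1],[0,0,0,0,0,0,-1],[0,0,0,0,0,0,-1],[0,0,0,0,0,0,-1]]]'

```text
t: 33.55
tool_pos: [0.5139, 0.2016, 0.0073]
tcp_rot: [0.002, 0.753, 0.658, 0.005]
ft_force: [0.0, -0.1, 0.5]
opening: 0.0439
```

>>> jog_arm --targets '[[[0,0,-0.03,0,0,0,-1],[0,0,-0.1,0,0,0,-1],[0,0,-0.15,0,0,0,-1],[0,0,-0.15,0,0,0,-1],[0,0,0,0,0,-0.015,-1],[0,0,0,0,0,-0.014,-1],[0,0,0,0,0,0,-1],[0,0,0,0,0,0,-1]]]'

```text
t: 34.55
tool_pos: [0.5119, 0.2011, 0.1433]
tcp_rot: [0.002, 0.721, 0.693, 0.005]
ft_force: [0.1, -0.8, -1.5]
opening: 0.044
```

>>> jog_arm --targets '[[[-0.195,0,0,0,0,0,-1],[-0.195,0,0,0,0,0,-1],[-0.195,0,0,0,0,0,-1],[-0.195,0,0,0,0,0,-1],[-0.17,0,0,0,0,0,-1],[0,0,0,0,0,0,-1],[0,0,0,0,0,0,-1],[0,0,0,0,0,0,-1]]]'

```text
t: 35.55
tool_pos: [0.4998, -0.0884, 0.1406]
tcp_rot: [0.001, 0.721, 0.693, 0.005]
ft_force: [-0.1, 0.4, -2.8]
opening: 0.0437
```

Run:
```python
from look import *
s,P,M,st=tell("w9",[("filter held",.44,.58,-.15,-.05,.15,.19),("term",.54,.68,-.15,-.04,.045,.07),("cap",.46,.54,-.23,-.15,.048,.07),("transf",.44,.55,-.34,-.22,.04,.07)])
```

```text
filter held 17517 mean [492.9 -87.4] rect [498.6 -87.5] [67.7 69.9] 45.6 z 0.1665
term 77 mean [622.4 -85.5] rect [619.8 -84.1] [16.6 14.7] 87.9 z 0.0514
cap 2855 mean [ 499.2 -184.7] rect [ 500.7 -186.6] [42.3 42.7] 5.8 z 0.0601
transf 6421 mean [ 495.7 -274.6] rect [ 498.2 -279.3] [46.5 68.8] 89.8 z 0.0588
tcp [ 0.4999 -0.088   0.1406] yaw 87.74 level wx,wy (norm) [ 0.0027 -0.0021]
```

View pics/w9.png

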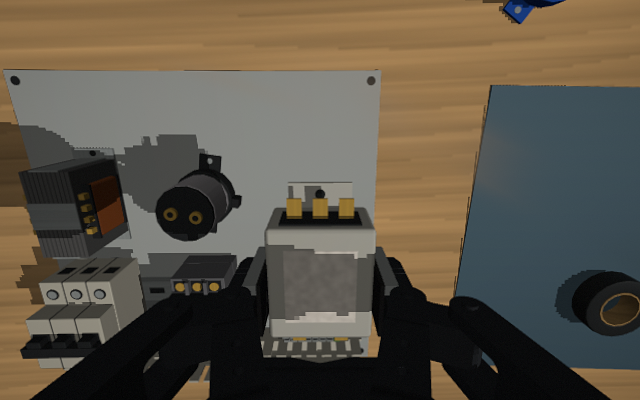

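The transformer (75,210) and capacitor (195,200) stand upright, and the filter is held square at (320,250). I'll lower it.

>>> jog_arm --targets '[[[-0.02,0.004,0,0.002,-0.002,0,-1],[0,0,0,0,0,0,-1],[0,0,0.1,0,0,0,-1],[0,0,0.12,0,0,0,-1],[0,0,0.1,0,0,0,-1],[0,0,0.05,0,0,0,-1],[0,0,0,0,0,0,-1],[0,0,0,0,0,0,-1]]]'

```text
t: 36.6
tool_pos: [0.5055, -0.0906, 0.029]
tcp_rot: [0.003, 0.718, 0.696, 0.003]
ft_force: [0.1, 1.0, -2.0]
opening: 0.044
```

>>> jog_arm --targets '[[[-0.012,-0.01,0.03,0,0,0,-1],[0,0,0.025,0,0,0,-1],[0,0,0.01,0,0,0,-1],[0,0,0,0,0,0,-1],[0,0,0,0,0,0,-1],[0,0,0,0,0,0,-1],[0,0,0,0,0,0,-1],[0,0,0,0,0,0,-1]]]'

```text
t: 37.6
tool_pos: [0.5045, -0.095, 0.0107]
tcp_rot: [0.005, 0.719, 0.695, 0.004]
ft_force: [0.7, -0.4, -1.7]
opening: 0.0441
```

Next: down another 2 mm, release, then rise and back away so the whole plate is in view.

>>> jog_arm --targets '[[[0,0,0.007,0,0,0,-1],[0,0,0,0,0,0,-1],[0,0,0,0,0,0,0.4],[0,0,0,0,0,0,0.4],[0,0,0,0,0,0,0.4],[0,0,0,0,0,0,0.4],[0,0,-0.03,0,0,0,0.4],[0,0,-0.1,0,0,0,0.4]]]'

```text
t: 38.6
tool_pos: [0.5028, -0.0946, 0.0474]
tcp_rot: [0.003, 0.719, 0.695, 0.003]
ft_force: [-0.1, -0.4, 0.5]
opening: 0.0595
```

>>> jog_arm --targets '[[[0,0,-0.2,0,0,0,0.4],[0,0,-0.2,0,0,0,0.4],[0,0,-0.2,0,0,0,0.4],[-0.15,0.05,-0.1,0,0,0,0.4],[-0.15,0.05,0,0,0,0,0.4],[0,0,0,0,0,0,0.4],[0,0,0,0,0,0,0.4],[0,0,0,0,0,0,0.4]]]'

```text
t: 39.6
tool_pos: [0.5292, -0.1854, 0.2727]
tcp_rot: [0.008, 0.717, 0.697, 0.006]
ft_force: [-0.2, 0.1, 0.1]
opening: 0.0598
```

Run:
```python
from look import *
s,P,M,st=tell("w10",[])
def show(P):
  for b in [("filter",.44,.58,-.15,-.05,.025,.05),("term",.555,.68,-.15,-.04,.045,.07),("cap",.46,.54,-.23,-.15,.048,.07),("transf",.44,.55,-.34,-.22,.035,.07),("contactor top",.56,.68,-.23,-.15,.06,.08),("contactor",.55,.68,-.23,-.15,.045,.08),("breaker",.56,.68,-.34,-.22,.075,.1),("plate",.42,.44,-.3,-.05,-.01,.02),("tape",.56,.70,.15,.23,.012,.03),("gland",.47,.57,.26,.34,.025,.045)]: rect(P,*b)
show(P); print("top cam"); show(cloud(imaging.snapshot("top")))
```

```text
tcp [ 0.5292 -0.185   0.2727] yaw 88.44 level wx,wy (norm) [0.0059 0.0008]
filter 1832 mean [503.  -94.6] rect [503.4 -94.1] [46.1 53.6] 87.9 z 0.0343
term 1980 mean [598.  -99.7] rect [601.5 -98.5] [61.7 50.2] 87.9 z 0.0585
cap 1232 mean [ 500.5 -187.4] rect [ 501.  -187.2] [42.1 42.1] 88.8 z 0.0603
transf 2512 mean [ 497.2 -278. ] rect [ 498.3 -280.8] [46.4 68.5] 88.0 z 0.059
contactor top 1604 mean [ 597.5 -193.7] rect [ 599.4 -193.7] [45.3 50. ] 88.2 z 0.0691
contactor 2219 mean [ 592.  -193.5] rect [ 599.7 -193.6] [45.3 76.6] 88.0 z 0.0686
breaker 1790 mean [ 593.  -281.7] rect [ 594.8 -282.5] [54.1 44.9] 88.2 z 0.0786
plate 3806 mean [ 429.9 -174.4] rect [ 430. -175.] [250.  20.] 90.0 z 0.004
tape 1673 mean [623.1 187.1] rect [624.4 189.4] [61.3 60.7] 65.7 z 0.0218
gland none
top cam
filter 380 mean [505.2 -95. ] rect [506.4 -95.9] [45.8 53.5] 89.4 z 0.0324
term 476 mean [601.4 -99.6] rect [603.  -99.7] [60.  50.6] 89.2 z 0.0556
cap 264 mean [ 502.1 -187.5] rect [ 502.4 -188.1] [41.8 41.6] 1.1 z 0.0585
transf 463 mean [ 496.4 -277.8] rect [ 498.8 -282.2] [48.3 65. ] 85.7 z 0.0567
contactor top 309 mean [ 605.2 -192.7] rect [ 600.8 -194.6] [48.6 46.8] 0.2 z 0.0675
contactor 410 mean [ 606.4 -190.5] rect [ 600.7 -194.4] [46.  75.3] 88.3 z 0.0665
breaker none
plate 759 mean [ 429.8 -176.7] rect [ 429.7 -175.3] [249.3  19.6] 89.7 z 0.0023
tape 341 mean [626. 188.] rect [626.1 188.4] [60.1 59.7] 45.5 z 0.0201
gland 105 mean [523.7 296.5] rect [524.4 297.9] [29.4 25.8] 64.1 z 0.0327
```

View pics/w10.png

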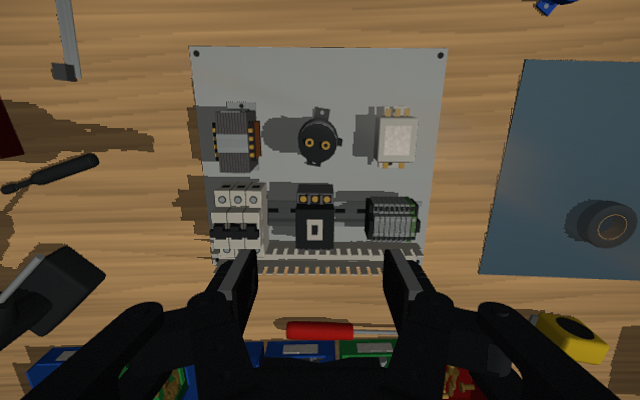

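Everything is in place, and the tape and gland haven't moved. Handing in.

```bash
python3 -c "
from h import *
print(order.close_job())"
```

```text
the job is handed in; nothing more can be done
None
```

The layout is finished and handed in after about 40 s of robot time. The contactor was pressed onto the rail with about 33 N. The capacitor, transformer and filter stand in a row in front of the rail, everything has been let go, and the gripper is clear of all parts. The hand-in gives no verdict.

The last checks, with the wrist and top cameras agreeing to within about 3 mm:

| Part | Position against target | Limit | Result |
|---|---|---|---|
| Contactor | about 1.5 mm off the rail line, 3 mm off the middle along the rail | 4 mm, 15 mm | fully snapped home: top 68 mm above the bench, against 74 mm if only set on |
| Transformer | about 97 mm in front of the rail line, within 3 mm of the breaker's line | 78–122 mm, 15 mm | upright, square to within about 2° |
| Filter | about 98 mm in front, within 3 mm of the terminals' line | 78–122 mm, 15 mm | upright, square to within about 2° |
| Capacitor | about 97 mm in front, within 2 mm of the rail's middle | 78–122 mm, 15 mm | upright, the silver one and not a blue look-alike |

The tape and the cable gland measured within 1 mm of where they started. The gland was out of the wrist camera's view at the end, and the breaker was not found in the last top picture. I checked each of those with the other camera. No check failed.

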